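# Clamp the chair tubes and lock the jig

## Robot

A 6-joint arm with a two-finger parallel gripper is mounted at the origin on the work surface. World frame = base frame: x ahead of the robot, y to its left, z up, the work surface at z = 0. Lengths are in m, angles in rad, forces in N, time in s.
With the tool pointing down it reaches from about 0.35 to 0.775 m from the base axis. Payload 7.3 kg.
Tool frame: the origin (TCP) lies midway between the tips of the shut fingers; the grasp point (between the pads) lies grasp_offset behind it (grasp_offset is the distance from the TCP to the grasp point, in m); z points along the fingers, y is the line along which they close (so a half turn about z gives the same grasp; the last joint's range is limited). The gripper opens to 92 mm and grips with 3 to 60 N. Pads are 19 mm wide; open, the fingers measure 130 mm over their backs; the gripper's body (75 mm by 190 mm) begins 47 mm behind the grasp point.
Start: joints at [1.191, 0.342, 1.524, -0, 1.275, -0.146], TCP at [0.122, 0.511, 0.227] pointing down, gripper open.
Joint ranges: [-2.53, 2.53], [-0.77, 2.02], [0.04, 2.7], [-1, 4.14], [0.28, 2.66], [-3.11, 3.11]. Speed limits (rad/s): [2.57, 2.57, 3.14, 3.14, 3.14, 3.14].

## Interface

Orientations are given as [roll, pitch, yaw] about the fixed x, y, z axes, in that order (R = Rz(yaw) Ry(pitch) Rx(roll)).
In Python, from cell import * gives the robot as it stands.
- The arm moves only by the tool step_arm, never from a script. Its argument "plan" is a list of rows, each a list of 5 numbers: the closure, from -1 (fully open) to 1 (shut), then the shift along the tool's x, y, z in m, then the turn about the tool's z in rad. In form: [[hand, x, y, z, twist], ...]. A call has 1 to 20 rows; each row is the pose to reach, as a shift and turn from the pose commanded when the call began, along the tool's axes at that moment; what a row does not reach only later rows make up. A row lasts 1/8 s, in which the tool goes at most 62.5 mm and 10.7 degrees, less where a joint would pass 70% of its speed; a pose out of reach is approached as far as the arm can. A call with a gripper value outside its range is refused whole. The fingers move at their own pace and stop on an object; "grip_force" is the grip in N (left out, the last holds). Time passes only in rows, so rows that repeat a pose let the fingers close. It gives the time, the measured TCP pose, the force, the opening and the grip force at its end, in the units of the state.
- observe(): the state, without advancing time (a new reading comes with each control period).
- read_camera(name): name is "scene" or "top"; returns a dict with "img" (480x640x3 uint8, red, green, blue), "range_z" (480x640 float32, m along the optical axis (not along the pixel's ray), 0 where there is no reading), "fx", "fy", "cx", "cy" (pixels), "R" (3x3) and "t" (3): a world point X has camera coordinates R X + t. Camera axes: x right, y down, z forward; pixel columns grow to the right and rows downward; lengths in m; the calibration is good to about 2 mm. A picture is of the moment at which its call begins.
- hand_in(): hands the job in; it is judged then, once.
The state is a dict: "time": time; "qpos": joint angles; "qvel": joint speeds; "joint_efforts": joint torques, N m; "tool_pos": TCP position; "tool_rot": TCP orientation; "contact_force": force on the tool from outside, world axes, zero at the start; "torque": the same for the moment, N m; "opening": finger opening in m; "grip_force": force on a finger pad.
Only numpy, scipy, OpenCV 4.12 (cv2) and the standard library are available. Lean on these libraries where they do the work, as an engineer would, in place of code of your own. Each camera call takes 0.05 s, during which the arm holds its last target. There are 200 camera calls.

## Task

Lay each loose aluminium tube centrally along one of the open bench clamps, one tube to a clamp, swing that clamp's hinged cap down over it and swing its bolt up into the cap's slot. Once every tube is clamped, take the screwdriver from its wooden stand, turn the slotted brass lock screw clockwise to its stop, and put the screwdriver back upright in the stand. Leave the little chair model alone; a clamp without a tube does not matter.

Things in the scene. Friction and masses are not known exactly. Their poses are not given: they have to be found in the camera images.
- clamp1: fixed tube clamp 1 (both alike; place, yaw vary). Origin at bench level in its middle, x along the laid tube; mm here. Foot plate 190 x 60 x 8 with two V seats 24 long, 60 wide, rims at z 40: plain rest at x +75, coupler at x -75. A tube seated in both has its axis at y 0, z 40; from x -60 to +60 only the foot plate lies below it, so it can be held there
- clamp1_hinge (a point): on the hinge axis of clamp 1's cap, which runs along the clamp's x: at (-75, -36, 40) mm in the clamp's frame
- clamp1_cap (a joint): hinged aluminium cap of clamp 1, rad: 0 shut, level over the tube; 1.7 its stop, standing open. Plate 28 wide (in x), 8 thick; shut, its top is at z 67 and its underside 2 mm above a seated tube. Its free end is a fork whose 13 mm slot opens to the clamp's +y. Friction holds it where left; about 2 N at the fork moves it
- clamp1_lug (a point): middle of the fork of clamp 1's cap, 77.5 mm from the hinge axis; when shut at (-75, +38, 63) mm in the clamp's frame and when open straight above the hinge or beyond it, swinging in the clamp's y-z plane. Can be pinched across its 28 mm, along the clamp's x
- clamp1_pivot (a point): on the hinge axis of clamp 1's swing bolt, which runs along the clamp's x: at (-75, +38, 24) mm in the clamp's frame
- clamp1_bolt (a joint): swing bolt of clamp 1 (8 mm shank), rad: 0 = upright in the shut cap's slot, nut over the fork (a stop); grows as it leans out to the clamp's +y, 1.2 its other stop. Friction holds it where left; about 2 N at the nut moves it. The nut strikes the fork: the bolt goes home only over a cap already shut, and then holds it shut
- clamp1_nut (a point): centre of the bar-shaped nut on clamp 1's bolt, 53.5 mm from the bolt's hinge axis. Nut 34 mm wide along the clamp's x, 16 x 16 in section, overhanging the fork by 3 mm at either side; can be pinched across its 34 mm. With the bolt home its underside is at z 69.5
- clamp2: fixed tube clamp 2 (both alike; place, yaw vary). Origin at bench level in its middle, x along the laid tube; mm here. Foot plate 190 x 60 x 8 with two V seats 24 long, 60 wide, rims at z 40: plain rest at x +75, coupler at x -75. A tube seated in both has its axis at y 0, z 40; from x -60 to +60 only the foot plate lies below it, so it can be held there
- clamp2_hinge (a point): on the hinge axis of clamp 2's cap, which runs along the clamp's x: at (-75, -36, 40) mm in the clamp's frame
- clamp2_cap (a joint): hinged aluminium cap of clamp 2, rad: 0 shut, level over the tube; 1.7 its stop, standing open. Plate 28 wide (in x), 8 thick; shut, its top is at z 67 and its underside 2 mm above a seated tube. Its free end is a fork whose 13 mm slot opens to the clamp's +y. Friction holds it where left; about 2 N at the fork moves it
- clamp2_lug (a point): middle of the fork of clamp 2's cap, 77.5 mm from the hinge axis; when shut at (-75, +38, 63) mm in the clamp's frame and when open straight above the hinge or beyond it, swinging in the clamp's y-z plane. Can be pinched across its 28 mm, along the clamp's x
- clamp2_pivot (a point): on the hinge axis of clamp 2's swing bolt, which runs along the clamp's x: at (-75, +38, 24) mm in the clamp's frame
- clamp2_bolt (a joint): swing bolt of clamp 2 (8 mm shank), rad: 0 = upright in the shut cap's slot, nut over the fork (a stop); grows as it leans out to the clamp's +y, 1.2 its other stop. Friction holds it where left; about 2 N at the nut moves it. The nut strikes the fork: the bolt goes home only over a cap already shut, and then holds it shut
- clamp2_nut (a point): centre of the bar-shaped nut on clamp 2's bolt, 53.5 mm from the bolt's hinge axis. Nut 34 mm wide along the clamp's x, 16 x 16 in section, overhanging the fork by 3 mm at either side; can be pinched across its 34 mm. With the bolt home its underside is at z 69.5
- tube1_mid (a point): middle of the axis of loose aluminium tube 1: 200 mm long along its x axis, 34 mm diameter, about 0.25 kg, with a black square plug 35 x 35 x 10 mm at either end that keeps it from rolling. Starts lying on or by a rubber mat 3 mm thick. One of the two tubes may be absent; they are alike
- tube2_mid (a point): middle of the axis of loose aluminium tube 2: 200 mm long along its x axis, 34 mm diameter, about 0.25 kg, with a black square plug 35 x 35 x 10 mm at either end that keeps it from rolling. Starts lying on or by a rubber mat 3 mm thick. One of the two tubes may be absent; they are alike
- block: fixed block on the bench (place and yaw vary), origin at bench level. Along its x axis: the lock screw at x +30 mm and the wooden screwdriver stand (60 x 60 mm, 90 mm high) at x -80 mm
- lockscrew (a joint): slotted brass lock screw, upright axis, rad: starts between 0 and 0.15, grows as it turns clockwise seen from above, stop at 1.2; stays where it is left, takes about 0.12 N m to turn
- screw_slot (a point): centre of the lock screw's head, level with its top face, 27 mm above the bench; turns with the screw. Head about 29 mm across; the slot runs right across it along this point's x axis, 5.5 mm wide and 6 mm deep. The fixed ring round it is 48 mm across and 18 mm high
- stand (a point): centre of the mouth of the screwdriver stand, on its top face 90 mm above the bench: a 24 mm square hole, open down to the bench, its sides along the block's axes
- driver_handle (a point): middle of the loose flat screwdriver's handle; starts upright in the stand, blade down. Handle dark wood, 26 x 26 mm square (faces across this point's x and y), 90 mm long; the black collar below it, 40 across, 8 thick, rests on the stand, this point then 53 mm above the stand's top. Blade tip 133 mm below; blade 18 mm wide along x, 2.5 thick; shank 10. 0.15 kg
- driver_tip (a point): tip of the screwdriver's blade, on its axis, with the same axes as the handle
- chairmodel: little wooden model of a chair, 80 mm high, standing on the drawing at the far edge of the bench; to be left alone. Origin at its foot
There are look-alikes about, which are no part of the job. Leave any pink look-alike of the part that bears tube2_mid alone.

How it is judged:
On the way, in this order (a step that is already met when the one before it is completed fails the run):
1. every tube present lies in a clamp with its cap shut and its bolt upright in the slot (((x of tube1_mid in the frame of clamp1 between -0.025 and 0.025 m and y of tube1_mid in the frame of clamp1 between -0.006 and 0.006 m and z of tube1_mid in the frame of clamp1 between 0.034 and 0.046 m and angle between the x axis of tube1_mid and the x axis of clamp1, either way round below 0.1 rad and value of joint clamp1_cap below 0.08 rad and value of joint clamp1_bolt below 0.12 rad) or (x of tube1_mid in the frame of clamp2 between -0.025 and 0.025 m and y of tube1_mid in the frame of clamp2 between -0.006 and 0.006 m and z of tube1_mid in the frame of clamp2 between 0.034 and 0.046 m and angle between the x axis of tube1_mid and the x axis of clamp2, either way round below 0.1 rad and value of joint clamp2_cap below 0.08 rad and value of joint clamp2_bolt below 0.12 rad)) and ((x of tube2_mid in the frame of clamp1 between -0.025 and 0.025 m and y of tube2_mid in the frame of clamp1 between -0.006 and 0.006 m and z of tube2_mid in the frame of clamp1 between 0.034 and 0.046 m and angle between the x axis of tube2_mid and the x axis of clamp1, either way round below 0.1 rad and value of joint clamp1_cap below 0.08 rad and value of joint clamp1_bolt below 0.12 rad) or (x of tube2_mid in the frame of clamp2 between -0.025 and 0.025 m and y of tube2_mid in the frame of clamp2 between -0.006 and 0.006 m and z of tube2_mid in the frame of clamp2 between 0.034 and 0.046 m and angle between the x axis of tube2_mid and the x axis of clamp2, either way round below 0.1 rad and value of joint clamp2_cap below 0.08 rad and value of joint clamp2_bolt below 0.12 rad))), for 0.3 s.
2. the lock screw is turned clockwise to its stop with the screwdriver's blade in it (value of joint lockscrew above 1.05 rad and distance between driver_tip and screw_slot below 0.025 m), for 0.1 s.
At the end, for the whole second after the job is handed in: Each tube lies in the Vs of its own clamp (middle within 25 mm along, 6 mm across, 0.1 rad), cap shut within 0.08 rad, bolt within 0.12 rad of upright; lock screw beyond 1.05 rad; screwdriver at rest in its stand, collar down, upright within 0.1 rad (all of step 1 and value of joint lockscrew above 1.05 rad and horizontal distance between driver_handle and stand below 0.012 m and z of driver_handle in the frame of block between 0.135 and 0.15 m and angle between driver_handle's own z axis and vertical below 0.1 rad and linear speed of driver below 0.03 m/s); the robot touches nothing.
It fails at once if the chair model is shifted by more than 30 mm or knocked over (distance of chairmodel from where it was at the start of the episode above 0.03 m or angle between chairmodel's own z axis and vertical above 0.5 rad).
Of tube1, tube2 only 1 to 2 are there at a start; the rules pass over those that are not, and their reading is None.
At some moment in a run one of tube1, tube2 may be knocked a few centimetres aside while the robot is not near it.
It also fails if it takes over 210 s, if anything falls off the work surface, if the arm or the gripper's body presses on something with over 40 N, if the wrist force passes 120 N, or if a joint passes its speed limit or range.

## Working session

There is one attempt and no reset: what is moved stays moved. The work goes in short steps, Python scripts to look and compute and a tool call to move; the robot and the scene stay as the last step left them, time stands still between calls to the robot, and variables do not carry over. Pictures are saved under pics/ and viewed, at most 14 in all, crops included, and the job is handed in when it is done.

Besides the shell and the picture viewer there is one more tool, called after "Request:" as name(argument=value, ...) on one line, values as JSON. step_arm: Moves the arm, as the interface text tells. Its arguments: {"type":"object","properties":{"plan":{"type":"array","items":{"type":"array","items":{"type":"number"}}},"grip_force":{"type":"number"}},"required":["plan"]}

```bash
ls; mkdir -p pics
cat > h.py <<'E'
from cell import *
import numpy as np, cv2
def snap(name,fn=None):
    c=read_camera(name)
    if fn: cv2.imwrite('pics/'+fn,c['img'][:,:,::-1])
    return c
def pts(c):
    z=c['range_z'];v,u=np.mgrid[:480,:640]
    P=np.stack([(u-c['cx'])/c['fx']*z,(v-c['cy'])/c['fy']*z,z],-1)
    W=(P-c['t'])@c['R']; W[z==0]=np.nan
    return W
def ray(c,u,v,h):
    d=c['R'].T@np.array([(u-c['cx'])/c['fx'],(v-c['cy'])/c['fy'],1]);o=-c['R'].T@c['t']
    return o+d*(h-o[2])/d[2]
def proj(c,X):
    p=c['R']@np.array(X)+c['t'];return p[0]/p[2]*c['fx']+c['cx'],p[1]/p[2]*c['fy']+c['cy']
E
python3 - <<'E'
from h import *
import pickle
d={}
for n in('scene','top'):
    c=snap(n,n+'1.png');d[n]=c
    print(n,-c['R'].T@c['t'],c['R'].round(3).tolist(),c['fx'],(c['range_z']>0).mean())
pickle.dump(d,open('c1.pkl','wb'))
print(observe())
E
```

```text
pics
scene [ 1.42932723 -0.35513913  1.03017822] [[0.449, 0.894, 0.01], [0.611, -0.298, -0.734], [-0.652, 0.336, -0.679]] 600.9555291660187 0.99591796875
top [0.340623   0.09478641 1.69241932] [[0.021, -1.0, -0.007], [-0.994, -0.02, -0.106], [0.105, 0.009, -0.994]] 618.7306011391624 0.9959147135416667
{'time': 0.1, 'qpos': array([ 1.19097810e+00,  3.42626321e-01,  1.52490512e+00,  2.57699549e-05,
        1.27541010e+00, -1.46022148e-01]), 'qvel': array([ 1.26293813e-03, -1.23935348e-03, -1.63604806e-03, -5.22138667e-04,
       -8.71817994e-05, -4.08965172e-05]), 'joint_efforts': array([ 2.76777711e-03, -4.32003665e+01, -2.44693476e+01,  7.19384383e-02,
        5.25365677e-02, -7.63111302e-06]), 'tool_pos': array([0.12147562, 0.51038516, 0.22613405]), 'tool_rot': array([-3.14026171e+00, -2.20649721e-04,  2.90778891e+00]), 'contact_force': array([ 0.1869364 , -0.46098876, -0.04423007]), 'torque': array([-0.0068649 , -0.00476656, -0.00705501]), 'grip_force': 0.0, 'opening': 0.09209781299402085}
```

View pics/top1.png

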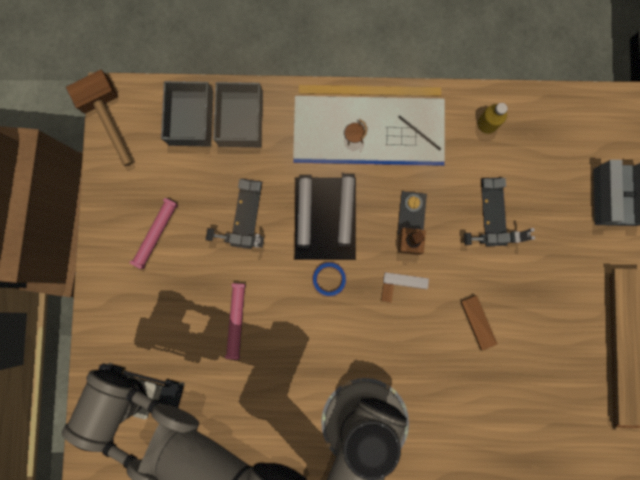

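View pics/scene1.png

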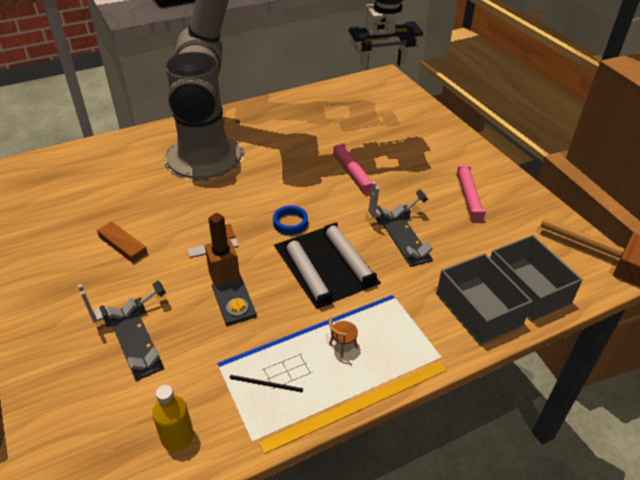

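Top view: aluminium tubes at (305,210) and (347,210) on the black mat. The look-alikes are the pink tubes at (155,233) and (236,320), to be left alone. Clamps are at (246,213) and (495,210), and the block has its screw at (414,202) and driver at (413,240). The chair is at (354,132). I choose the grey tubes and check them in one crop.

```bash
cat > m.py <<'E'
from h import *
import pickle
d=pickle.load(open('c1.pkl','rb'));c=d['top'];s=d['scene']
a=cv2.resize(c['img'][165:265,190:550],None,fx=2.2,fy=2.2,interpolation=3)
b1=cv2.resize(s['img'][180:280,340:460],None,fx=3.3,fy=3.3,interpolation=3)
b2=cv2.resize(s['img'][275:385,70:190],None,fx=3.3,fy=3.3,interpolation=3)
b=np.hstack([b1[:330,:396],b2[:330,:396]]);a=a[:,:792]
cv2.imwrite('pics/crop1.png',np.vstack([a,b])[:,:,::-1])
W=pts(c);Ws=pts(s)
def box(W,u0,u1,v0,v1,z0,z1):
    q=W[v0:v1,u0:u1].reshape(-1,3);return q[(q[:,2]>z0)&(q[:,2]<z1)]
def rect(q):
    (cx,cy),(w,h),an=cv2.minAreaRect((q[:,:2]*1000).astype(np.float32))
    if w<h:w,h,an=h,w,an+90
    return [round(x,1) for x in(cx,cy,w,h,an)]+[round(float(np.percentile(q[:,2],p))*1000,1) for p in(5,50,95)]
print('bench',np.nanmedian(W[290:310,400:440,2]),np.nanmedian(Ws[300:340,20:60,2]))
for n,R in dict(t1=(293,326,165,260),t2=(328,360,165,260)).items():
    print(n,rect(box(W,*R,.022,.06)))
for n,R in dict(c1=(200,270,170,255),c2=(455,540,170,255)).items():
    print(n,'foot',rect(box(W,*R,.004,.012)),'hi',rect(box(W,*R,.05,.2)))
    print(n,'25-44',rect(box(W,*R,.025,.044)))
print('stand',rect(box(W,390,435,180,262,.082,.093)))
print('screw/blk',rect(box(W,390,435,180,262,.003,.06)))
print('drv',rect(box(W,390,440,180,262,.17,.25)))
hsv=cv2.cvtColor(c['img'],cv2.COLOR_RGB2HSV)
m=cv2.inRange(hsv,(15,120,90),(35,255,255))[180:220,398:432];vv,uu=np.nonzero(m)
print('brass',uu.mean()+398,vv.mean()+180,len(uu),ray(c,uu.mean()+398,vv.mean()+180,.027))
E
python3 m.py
```

```text
bench -0.0005859382905255019 0.0006759268804168539
t1 [559.7, 175.0, 200.3, 34.1, 179.6, 25.6, 34.9, 42.7]
t2 [565.2, 62.1, 200.8, 34.2, 177.2, 25.4, 34.7, 42.2]
c1 foot [556.3, 367.4, 234.7, 191.2, 1.7, 4.2, 6.7, 11.2] hi [481.3, 358.7, 152.2, 33.6, 83.7, 53.6, 67.1, 130.1]
c1 25-44 [552.0, 331.6, 175.1, 121.3, 171.2, 26.2, 34.2, 42.1]
c2 foot [570.2, -354.7, 234.0, 233.2, 90.9, 4.2, 6.6, 11.1] hi [495.3, -334.3, 163.2, 33.0, 92.7, 50.7, 71.0, 124.8]
c2 25-44 [569.9, -328.5, 177.2, 160.2, 3.3, 26.4, 35.0, 42.8]
stand [481.3, -112.9, 61.3, 60.4, 85.0, 84.0, 89.2, 92.4]
screw/blk [542.4, -121.3, 225.5, 121.7, 0.4, 3.6, 11.1, 28.2]
drv [481.1, -112.2, 27.4, 26.2, 114.4, 179.1, 187.4, 194.5]
brass 416.4391371340524 193.24653312788905 649 [ 0.61374162 -0.1298123   0.027     ]
```

View pics/crop1.png

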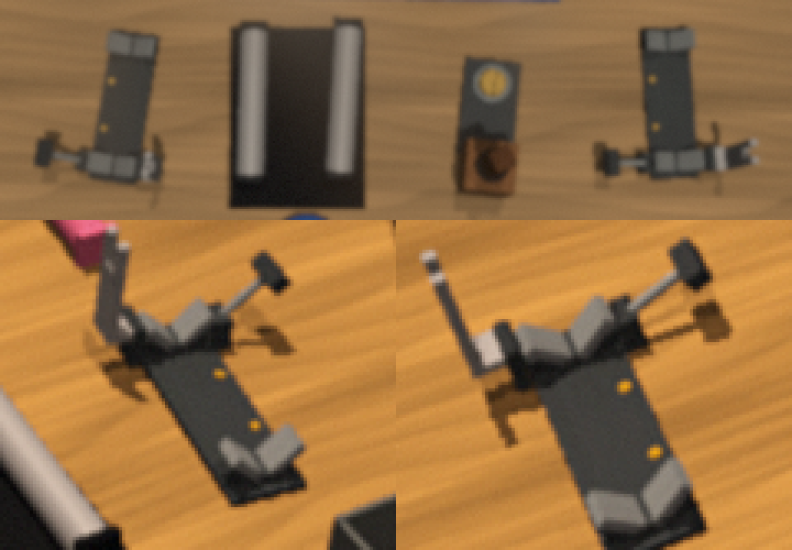

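Crop: both tubes are plain grey, so not the pink ones. The couplers (cap, bolt) lie at the robot-side ends, with the bolts towards world +y. Next I refine the clamp poses and the screw.

```bash
cat > m2.py <<'E'
from h import *
import pickle,cell
print('grasp_offset',getattr(cell,'grasp_offset',None),[n for n in dir(cell) if n[0]!='_'][:40])
d=pickle.load(open('c1.pkl','rb'));c=d['top'];s=d['scene']
W=pts(c);Ws=pts(s);S=cv2.cvtColor(c['img'],cv2.COLOR_RGB2HSV)[...,1];Ss=cv2.cvtColor(s['img'],cv2.COLOR_RGB2HSV)[...,1]
def loc(P,x,y,a):
    R=np.array([[np.cos(a),-np.sin(a)],[np.sin(a),np.cos(a)]]);q=P.copy();q[...,:2]=(P[...,:2]-[x,y])@R;return q
from scipy.optimize import minimize
for n,g in dict(c1=(.563,.335,-.1),c2=(.57,-.335,.0)).items():
    for it in range(3):
        L=loc(W,*g)
        m=(S<90)&(abs(L[...,0])<.055)&(abs(L[...,1])<.045)&(L[...,2]<.02)
        v,u=np.nonzero(m);P=np.array([ray(c,a,b,.008) for a,b in zip(u,v)])
        (cx,cy),(w,h),an=cv2.minAreaRect((P[:,:2]*1e3).astype(np.float32))
        # centre line by per-x slices
        Q=loc(P,*g);xs=[];ys=[];ws=[]
        for x0 in np.arange(-.05,.05,.005):
            k=Q[abs(Q[:,0]-x0)<.004,1]
            if len(k)>5: xs.append(x0);ys.append((k.min()+k.max())/2);ws.append(k.max()-k.min())
        p=np.polyfit(xs,ys,1);a=g[2]+np.arctan(p[0]);
        # plain rest seat
        L=loc(W,*g);k=(L[...,0]>.05)&(L[...,0]<.12)&(abs(L[...,1])<.05)&(L[...,2]>.02)&(L[...,2]<.06)
        q=L[k];xr=(np.percentile(q[:,0],2)+np.percentile(q[:,0],98))/2; yr=(q[:,1].min()+q[:,1].max())/2
        dx=xr-.075;dy=p[1]
        g=(g[0]+dx*np.cos(a)-dy*np.sin(a),g[1]+dx*np.sin(a)+dy*np.cos(a),a)
    print(n,np.round(g,4),'w',np.mean(ws).round(4),'seat xr,yr,range',xr,yr,np.ptp(q[:,0]),np.ptp(q[:,1]),q[:,2].max())
    for nm,WW,SS in(('top',W,S),('scn',Ws,Ss)):
        L=loc(WW,*g);k=(abs(L[...,0]+.075)<.02)&(L[...,1]<-.02)&(L[...,1]>-.13)&(L[...,2]>.07);q=L[k]
        if len(q): print(nm,'cap',q.mean(0).round(3),'toppt',q[q[:,2].argmax()].round(3),len(q))
        k=(abs(L[...,0]+.075)<.03)&(L[...,1]>.06)&(L[...,1]<.11)&(L[...,2]>.02);q=L[k]
        if len(q): print(nm,'nut',np.median(q,0).round(3),len(q))
st=np.array([.4813,-.1129])
for nm,C,uv in(('top',c,(414,202)),('scn',s,(236,306))):
    hsv=cv2.cvtColor(C['img'],cv2.COLOR_RGB2HSV).astype(int);u0,v0=uv;r=12
    sub=hsv[v0-r:v0+r,u0-r:u0+r];m=(abs(sub[...,0]-24)<7)&(sub[...,1]>100)&(sub[...,2]>110)
    l=cv2.connectedComponents(m.astype(np.uint8));k=l[1]==l[1][r-1:r+1,r-1:r+1].max();vv,uu=np.nonzero(k&m)
    p=ray(C,uu.mean()+u0-r,vv.mean()+v0-r,.027);print(nm,'screw',p,len(uu),'dist stand',np.linalg.norm(p[:2]-st),'yaw',np.arctan2(*(p[:2]-st)[::-1]))
a=cv2.resize(c['img'][185:260,390:440],None,fx=8,fy=8,interpolation=2)
b=cv2.resize(s['img'][285:335,206:266],None,fx=6.6,fy=12,interpolation=2)
cv2.imwrite('pics/crop2.png',np.hstack([a,b[:600,:396]])[:,:,::-1])
E
python3 m2.py
```

```text
grasp_offset 0.0188 ['IKError', 'grasp_offset', 'hand_in', 'observe', 'read_camera']
c1 [ 0.5529  0.3341 -0.1144] w 0.0558 seat xr,yr,range 0.0749970845452563 0.0017916853614836255 0.02603951858026176 0.05978863764111738 0.04806283336608343
top cap [-0.076 -0.056  0.106] toppt [-0.089 -0.051  0.134] 68
top nut [-0.075  0.078  0.064] 116
scn cap [-0.073 -0.054  0.101] toppt [-0.059 -0.054  0.135] 178
scn nut [-0.07   0.078  0.064] 115
c2 [ 0.5717 -0.3441  0.0665] w 0.0569 seat xr,yr,range 0.07501118380889632 -0.0016200539353092187 0.025024098253376495 0.06190129533738086 0.04477717946317281
top cap [-0.075 -0.058  0.101] toppt [-0.065 -0.062  0.133] 108
top nut [-0.074  0.087  0.051] 116
scn cap [-0.068 -0.059  0.107] toppt [-0.062 -0.063  0.132] 131
scn nut [-0.072  0.085  0.051] 165
top screw [ 0.58903841 -0.12178454  0.027     ] 116 dist stand 0.10810412016396324 yaw -0.08227778654188315
scn screw [ 0.5938805  -0.12104257  0.027     ] 158 dist stand 0.11287458138924736 yaw -0.07220088151272919
```

View pics/crop2.png

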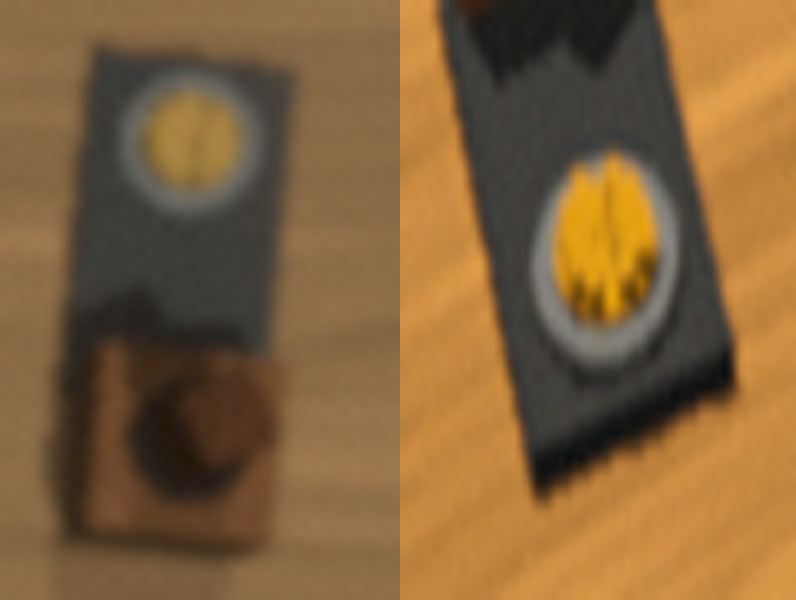

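Crop: the slot at about (195,145) runs nearly along the block's x axis, leaning slightly right. The driver handle is at about (205,430). The clamp poses agree with the given sizes, so I start moving.

```bash
cat > go.py <<'E'
# usage: go.py x y z yaw  -> shift in tool axes & twist
import sys
from cell import observe
import numpy as np
from scipy.spatial.transform import Rotation as R
o=observe();r=R.from_euler('xyz',o['tool_rot'])
print('t',round(o['time'],2),'tcp',o['tool_pos'].round(4),o['tool_rot'].round(3),'open',round(o['opening'],4),'F',o['contact_force'].round(1),'q6',round(o['qpos'][5],2))
A=[float(v) for v in sys.argv[1:]]
for i in range(0,len(A)-3,4):
    tg=A[i:i+4]
    w=(tg[3]-o['tool_rot'][2]+np.pi)%(2*np.pi)-np.pi
    print(tg,r.inv().apply(np.array(tg[:3])-o['tool_pos']).round(4),'twist',round(-w,3))
E
cat > cl.py <<'E'
# local clamp coords -> world
import sys,numpy as np
C={'1':(.5529,.3341,-.1144),'2':(.5717,-.3441,.0665)}
x,y,a=C[sys.argv[1]];A=[float(v) for v in sys.argv[2:]]
for i in range(0,len(A),2):
    lx,ly=A[i]/1e3,A[i+1]/1e3;print(A[i:i+2],round(x+lx*np.cos(a)-ly*np.sin(a),4),round(y+lx*np.sin(a)+ly*np.cos(a),4),'yaw',a)
E
python3 go.py .56 .175 .12 3.135 .56 .175 .010 3.135
```

```text
t 0.1 tcp [0.1215 0.5104 0.2261] [-3.14  -0.     2.908] open 0.0921 F [ 0.2 -0.5 -0. ] q6 -0.15
[0.56, 0.175, 0.12, 3.135] [-0.5043 -0.2245  0.1063] twist -0.227
[0.56, 0.175, 0.01, 3.135] [-0.5043 -0.2244  0.2163] twist -0.227
```

Request:
step_arm(plan=[[-1,-0.06,-0.03,0,0],[-1,-0.504,-0.2245,0.04,-0.227],[-1,-0.504,-0.2245,0.04,-0.227],[-1,-0.504,-0.2245,0.04,-0.227],[-1,-0.504,-0.2245,0.04,-0.227],[-1,-0.504,-0.2245,0.04,-0.227],[-1,-0.504,-0.2245,0.04,-0.227],[-1,-0.504,-0.2245,0.04,-0.227],[-1,-0.504,-0.2245,0.04,-0.227],[-1,-0.504,-0.2245,0.04,-0.227],[-1,-0.504,-0.2245,0.04,-0.227],[-1,-0.504,-0.2245,0.04,-0.227],[-1,-0.504,-0.2245,0.04,-0.227],[-1,-0.504,-0.2245,0.1,-0.227],[-1,-0.504,-0.2245,0.15,-0.227],[-1,-0.504,-0.2245,0.15,-0.227]], grip_force=25)

```text
time: 2.1
tool_pos: [0.5569, 0.1757, 0.0737]
tool_rot: [-3.14, -0.008, 3.136]
contact_force: [0.3, -0.4, 0.7]
opening: 0.0915
grip_force: 0.0
```

```bash
python3 go.py .56 .175 .010 3.135
python3 - <<'E'
from m import *
c=snap('top');W=pts(c)
print('t1',rect(box(W,293,326,165,260,.022,.045)),'t2',rect(box(W,328,360,165,260,.022,.06)))
E
```

```text
t 2.1 tcp [0.5569 0.1757 0.0737] [-3.14  -0.008  3.136] open 0.0915 F [ 0.3 -0.4  0.7] q6 -1.39
[0.56, 0.175, 0.01, 3.135] [-0.0036 -0.0006  0.0637] twist 0.001
bench -0.0005859382905255019 0.0006759268804168539
t1 [559.7, 175.0, 200.3, 34.1, 179.6, 25.6, 34.9, 42.7]
t2 [565.2, 62.1, 200.8, 34.2, 177.2, 25.4, 34.7, 42.2]
c1 foot [556.3, 367.4, 234.7, 191.2, 1.7, 4.2, 6.7, 11.2] hi [481.3, 358.7, 152.2, 33.6, 83.7, 53.6, 67.1, 130.1]
c1 25-44 [552.0, 331.6, 175.1, 121.3, 171.2, 26.2, 34.2, 42.1]
c2 foot [570.2, -354.7, 234.0, 233.2, 90.9, 4.2, 6.6, 11.1] hi [495.3, -334.3, 163.2, 33.0, 92.7, 50.7, 71.0, 124.8]
c2 25-44 [569.9, -328.5, 177.2, 160.2, 3.3, 26.4, 35.0, 42.8]
stand [481.3, -112.9, 61.3, 60.4, 85.0, 84.0, 89.2, 92.4]
screw/blk [542.4, -121.3, 225.5, 121.7, 0.4, 3.6, 11.1, 28.2]
drv [481.1, -112.2, 27.4, 26.2, 114.4, 179.1, 187.4, 194.5]
brass 416.4391371340524 193.24653312788905 649 [ 0.61374162 -0.1298123   0.027     ]
t1 [528.9, 175.4, 30.2, 21.2, 92.3, 27.4, 33.7, 41.1] t2 [564.9, 62.1, 200.2, 33.9, 177.1, 25.9, 34.9, 42.2]
```

Request:
step_arm(plan=[[-1,-0.0035,0,0.05,0],[-1,-0.0035,0,0.062,0],[-1,-0.0035,0,0.062,0],[1,-0.0035,0,0.062,0],[1,-0.0035,0,0.062,0],[1,-0.0035,0,0.062,0],[1,-0.0035,0,0.062,0],[1,-0.0035,0,0.062,0],[1,-0.0035,0,0.062,0],[1,-0.0035,0,0.062,0],[1,-0.0035,0,0.062,0],[1,-0.0035,0,0.03,0],[1,-0.0035,0,-0.02,0],[1,-0.0035,0,-0.06,0],[1,-0.0035,0,-0.06,0]], grip_force=30)

```text
time: 4.03
tool_pos: [0.5651, 0.176, 0.1398]
tool_rot: [3.14, 0.006, 3.135]
contact_force: [0.8, -0.0, -3.7]
opening: 0.0334
grip_force: 30.0
```

```bash
python3 cl.py 1 0 0 -75 -110 -75 20 -75 130; python3 go.py .5529 .3341 .12 3.027 .5529 .3341 .034 3.027
```

```text
[0.0, 0.0] 0.5529 0.3341 yaw -0.1144
[-75.0, -110.0] 0.4658 0.2334 yaw -0.1144
[-75.0, 20.0] 0.4807 0.3625 yaw -0.1144
[-75.0, 130.0] 0.4932 0.4718 yaw -0.1144
t 4.03 tcp [0.5651 0.176  0.1398] [3.14  0.006 3.135] open 0.0334 F [ 0.8 -0.  -3.7] q6 -1.39
[0.5529, 0.3341, 0.12, 3.027] [0.0134 0.158  0.0199] twist 0.108
[0.5529, 0.3341, 0.034, 3.027] [0.014  0.1579 0.1059] twist 0.108
```

Request:
step_arm(plan=[[1,0,0,-0.06,0],[1,0,0,-0.08,0],[1,0.01,0.05,-0.08,0.05],[1,0.01,0.1,-0.08,0.108],[1,0.01,0.158,-0.08,0.108],[1,0.01,0.158,-0.08,0.108],[1,0.01,0.158,-0.08,0.108],[1,0.01,0.158,-0.08,0.108],[1,0.01,0.158,-0.08,0.108]])

```text
time: 5.15
tool_pos: [0.5548, 0.3325, 0.2167]
tool_rot: [-3.141, -0.0, 3.025]
contact_force: [0.0, 0.9, -2.8]
opening: 0.0328
grip_force: 30.0
```

```bash
python3 go.py .5529 .3341 .07 3.027 .5529 .3341 .032 3.027
python3 - <<'E'
from h import *
import numpy as np
c=snap('scene','s2.png');s2=c['img'][120:400,250:600]
t=snap('top')['img'][150:260,190:310]
a=cv2.resize(s2,None,fx=1.5,fy=1.5);b=cv2.resize(t,(360,420))[:420,:360]
cv2.imwrite('pics/crop3.png',np.hstack([cv2.resize(s2,(440,420)),b])[:,:,::-1])
E
```

```text
t 5.15 tcp [0.5548 0.3325 0.2167] [-3.141 -0.     3.025] open 0.0328 F [ 0.   0.9 -2.8] q6 -1.03
[0.5529, 0.3341, 0.07, 3.027] [0.002  0.0014 0.1467] twist -0.002
[0.5529, 0.3341, 0.032, 3.027] [0.002  0.0014 0.1847] twist -0.002
```

View pics/crop3.png

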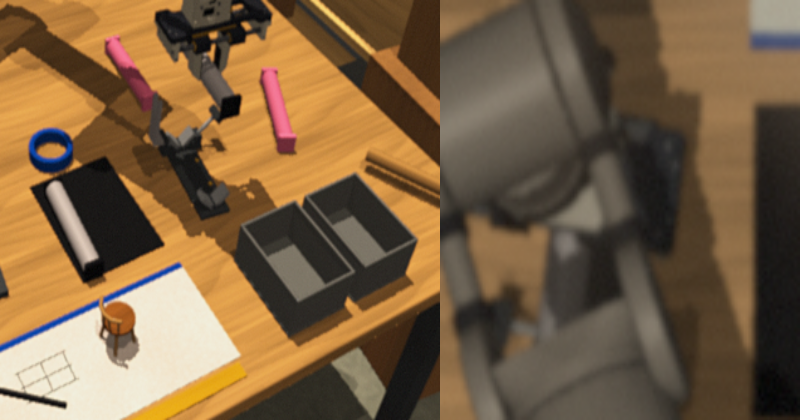

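The picture shows tube 1 held over clamp 1 at (215,85), with the remaining tube at (75,230). Next I lower it.

Request:
step_arm(plan=[[1,0.002,0.0015,0.05,0],[1,0.002,0.0015,0.1,0],[1,0.002,0.0015,0.145,0],[1,0.002,0.0015,0.145,0],[1,0.002,0.0015,0.165,0],[1,0.002,0.0015,0.178,0],[1,0.002,0.0015,0.184,0],[1,0.002,0.0015,0.184,0],[1,0.002,0.0015,0.184,0]])

```text
time: 6.38
tool_pos: [0.5547, 0.3356, 0.0347]
tool_rot: [3.14, 0.004, 3.026]
contact_force: [4.9, -1.6, 2.9]
opening: 0.0331
grip_force: 30.0
```

Request:
step_arm(plan=[[-1,0,0,0,0],[-1,0,0,0,0],[-1,0,0,0,0],[-1,0,0,0,0],[-1,0,0,0,0],[-1,0,0,-0.06,0],[-1,0,0,-0.12,0],[-1,0,0,-0.17,0],[-1,-0.05,-0.1,-0.17,0.18],[-1,-0.05,-0.16,-0.17,0.36],[-1,-0.05,-0.2,-0.17,0.54],[-1,-0.05,-0.2,-0.17,0.72],[-1,-0.05,-0.2,-0.17,0.72],[-1,-0.05,-0.2,-0.17,0.72]])

```text
time: 8.12
tool_pos: [0.5794, 0.132, 0.2027]
tool_rot: [3.141, -0.0, 2.311]
contact_force: [0.5, 0.3, -0.4]
opening: 0.0919
grip_force: 0.0
```

```bash
cat > tube.py <<'E'
from m2 import loc,W as W0
from h import *
import sys
C={'1':(.5529,.3341,-.1144),'2':(.5717,-.3441,.0665)}
def report(k,fn=None):
    for n in('top','scene'):
        c=snap(n);W=loc(pts(c),*C[k]);
        S=cv2.cvtColor(c['img'],cv2.COLOR_RGB2HSV)[...,1]
        m=(abs(W[...,0])<.13)&(abs(W[...,1])<.025)&(W[...,2]>.035)&(W[...,2]<.075)
        if k and m.sum()>30:
            q=W[m];b=q[abs(q[:,0])<.06];p=np.polyfit(b[:,0],b[:,1],1)
            print(n,'tube x',q[:,0].min().round(3),q[:,0].max().round(3),'y',np.median(b[:,1]).round(4),'slope',p[0].round(3),'ztop',np.percentile(b[:,2],90).round(4))
        q=W[(abs(W[...,0]+.075)<.02)&(abs(W[...,1])<.13)&(W[...,2]>.05)&(W[...,2]<.16)]
        q=q[q[:,1]<.035]
        if len(q): print(n,'cap ymin/max',q[:,1].min().round(3),q[:,1].max().round(3),'z',np.percentile(q[:,2],[5,50,95]).round(3))
        q=W[(abs(W[...,0]+.075)<.03)&(W[...,1]>.03)&(W[...,1]<.12)&(W[...,2]>.055)]
        if len(q): print(n,'nut med',np.median(q,0).round(3),len(q))
        if fn: cv2.imwrite('pics/%s_%s.png'%(fn,n),c['img'][:,:,::-1])
if __name__=='__main__': report(sys.argv[1],*(sys.argv[2:]))
E
sed -i '/^print\|^    print/d' m2.py
python3 - <<'E'
s=open('m2.py').read()
i=s.index('from scipy');open('m2.py','w').write(s[:i])
E
python3 tube.py 1 a; python3 go.py .4658 .2334 .14 1.456
```

```text
top tube x -0.103 0.097 y -0.0003 slope -0.01 ztop 0.0595
top cap ymin/max -0.06 0.018 z [0.051 0.058 0.127]
top nut med [-0.075  0.079  0.066] 102
scene tube x -0.103 0.101 y -0.0039 slope -0.011 ztop 0.0591
scene cap ymin/max -0.061 0.022 z [0.051 0.057 0.084]
scene nut med [-0.068  0.079  0.065] 91
t 8.22 tcp [0.5793 0.1324 0.2026] [ 3.141 -0.     2.311] open 0.0914 F [0.5 0.  0.5] q6 -0.64
[0.4658, 0.2334, 0.14, 1.456] [ 0.1511 -0.0157  0.0627] twist 0.855
```

Tube 1 is seated (x −2 mm, y 0, top 57–59 mm). Next I close the cap of clamp 1.

Request:
step_arm(plan=[[1,0.05,0,0,0.18],[1,0.1,-0.01,0,0.36],[1,0.14,-0.0157,0,0.54],[1,0.151,-0.0157,0,0.72],[1,0.151,-0.0157,0,0.855],[1,0.151,-0.0157,0,0.855],[1,0.151,-0.0157,0.06,0.855],[1,0.151,-0.0157,0.1,0.855],[1,0.151,-0.0157,0.1,0.855],[1,0.151,-0.0157,0.1,0.855]], grip_force=10)

```text
time: 9.48
tool_pos: [0.4674, 0.2328, 0.1041]
tool_rot: [3.14, -0.001, 1.454]
contact_force: [-0.9, -0.1, -0.2]
opening: 0.0007
grip_force: 0.0
```

```bash
python3 go.py .4658 .2334 .10 1.456
```

```text
t 9.47 tcp [0.4674 0.2328 0.1041] [ 3.140e+00 -1.000e-03  1.454e+00] open 0.0007 F [-0.9 -0.1 -0.2] q6 0.43
[0.4658, 0.2334, 0.1, 1.456] [ 0.0004 -0.0017  0.0041] twist -0.002
```

Request:
step_arm(plan=[[1,0.03,-0.0015,0.005,0],[1,0.047,-0.0015,0.005,0],[1,0.058,-0.0015,0.002,0],[1,0.07,-0.0015,-0.002,0],[1,0.078,-0.0015,0,0],[1,0.086,-0.0015,0.002,0],[1,0.094,-0.0015,0.006,0],[1,0.1015,-0.0015,0.01,0],[1,0.108,-0.0015,0.016,0],[1,0.114,-0.0015,0.022,0],[1,0.119,-0.0015,0.03,0],[1,0.123,-0.0015,0.036,0],[1,0.123,-0.0015,0.038,0],[1,0.123,-0.0015,0.038,0]])

```text
time: 11.22
tool_pos: [0.4797, 0.3543, 0.0668]
tool_rot: [3.141, 0.0, 1.452]
contact_force: [-4.5, -3.1, 20.3]
opening: 0.0
grip_force: 10.0
```

Request:
step_arm(plan=[[1,0,0,-0.04,0],[1,0.02,0,-0.09,0],[1,0.08,0,-0.09,0],[1,0.118,0,-0.09,0],[1,0.118,0,-0.09,0],[1,0.118,0,-0.04,0],[1,0.118,0,0.012,0],[1,0.118,0,0.012,0],[1,0.118,0,0.012,0]])

```text
time: 12.35
tool_pos: [0.4946, 0.4717, 0.0546]
tool_rot: [3.14, -0.001, 1.451]
contact_force: [0.1, 0.3, 0.2]
opening: 0.0005
grip_force: 0.0
```

```bash
python3 cl.py 1 -75 56 -75 80; python3 go.py .4897 .4420 .055 1.456 .4875 .4221 .065 1.456 .4848 .3983 .073 1.456 ; python3 tube.py 1 b
```

```text
[-75.0, 56.0] 0.4848 0.3983 yaw -0.1144
[-75.0, 80.0] 0.4875 0.4221 yaw -0.1144
t 12.35 tcp [0.4946 0.4717 0.0546] [ 3.140e+00 -1.000e-03  1.451e+00] open 0.0005 F [0.1 0.3 0.2] q6 0.77
[0.4897, 0.442, 0.055, 1.456] [-0.0301 -0.0013 -0.0005] twist -0.005
[0.4875, 0.4221, 0.065, 1.456] [-0.0501 -0.0011 -0.0105] twist -0.005
[0.4848, 0.3983, 0.073, 1.456] [-0.0741 -0.0009 -0.0185] twist -0.005
top tube x -0.103 0.097 y -0.0003 slope -0.011 ztop 0.0597
top cap ymin/max -0.038 0.034 z [0.054 0.066 0.073]
top nut med [-0.078  0.092  0.401] 1336
scene tube x -0.106 0.102 y -0.0041 slope -0.02 ztop 0.0595
scene cap ymin/max -0.039 0.035 z [0.054 0.067 0.071]
scene nut med [-0.065  0.097  0.27 ] 1837
```

Run:
```python
import cv2,numpy as np
a=cv2.imread('pics/b_scene.png')[150:290,330:470];cv2.imwrite('pics/crop4.png',cv2.resize(a,(560,560),interpolation=2))
```

```text
(no output)
```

View pics/crop4.png

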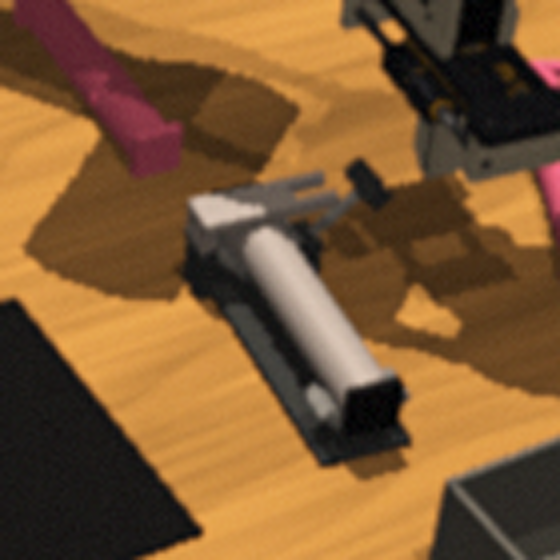

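The crop shows the cap shut over the tube (260,200), the bolt nut still leaning out (368,183) and the fingers beyond it. Next I push the bolt home.

Request:
step_arm(plan=[[1,-0.015,-0.001,0,0],[1,-0.03,-0.001,-0.002,0],[1,-0.04,-0.001,-0.006,0],[1,-0.05,-0.001,-0.012,0],[1,-0.058,-0.001,-0.016,0],[1,-0.066,-0.001,-0.02,0],[1,-0.074,-0.001,-0.021,0],[1,-0.076,-0.001,-0.021,0],[1,-0.077,-0.001,-0.021,0],[1,-0.077,-0.001,-0.021,0]])

```text
time: 13.7
tool_pos: [0.4844, 0.4004, 0.0744]
tool_rot: [3.138, -0.01, 1.451]
contact_force: [2.0, 20.7, -3.2]
opening: 0.0007
grip_force: 10.4
```

Request:
step_arm(plan=[[-1,0.03,0,0,0],[-1,0.04,0,-0.05,0],[-1,0.04,0,-0.1,-0.1],[-1,-0.02,0,-0.13,-0.25],[-1,-0.08,0,-0.13,-0.4],[-1,-0.14,0,-0.13,-0.55],[-1,-0.2,0.0,-0.13,-0.7],[-1,-0.26,0.03,-0.13,-0.85],[-1,-0.32,0.04,-0.13,-1.0],[-1,-0.34,0.04,-0.13,-1.15],[-1,-0.34,0.04,-0.13,-1.3],[-1,-0.34,0.04,-0.13,-1.45],[-1,-0.34,0.04,-0.13,-1.6],[-1,-0.34,0.04,-0.13,-1.64],[-1,-0.34,0.04,-0.13,-1.64]])

```text
time: 15.58
tool_pos: [0.482, 0.0528, 0.2032]
tool_rot: [-3.141, -0.002, 3.091]
contact_force: [-0.1, 0.1, -0.5]
opening: 0.0919
grip_force: 0.0
```

```bash
python3 tube.py 1 c;python3 go.py .565 .062 .09 3.093 .565 .062 .010 3.093
python3 - <<'E'
from m import *
E
python3 - <<'E'
import sys;sys.path.insert(0,'.')
import io,contextlib
with contextlib.redirect_stdout(io.StringIO()):
    from m import *
for n in('top','scene'):
    c=snap(n);W=pts(c);k=(abs(W[...,0]-.565)<.13)&(abs(W[...,1]-.062)<.07)&(W[...,2]>.022)&(W[...,2]<.05);q=W[k];print(n,len(q),rect(q) if len(q)>10 else 0)
E
```

```text
top tube x -0.103 0.098 y -0.0002 slope -0.01 ztop 0.0598
top cap ymin/max -0.039 0.035 z [0.055 0.066 0.077]
top nut med [-0.075  0.039  0.083] 105
scene tube x -0.103 0.101 y -0.0044 slope -0.014 ztop 0.0597
scene cap ymin/max -0.038 0.035 z [0.053 0.067 0.074]
scene nut med [-0.067  0.039  0.079] 145
t 15.68 tcp [0.4823 0.0529 0.2034] [-3.142e+00 -1.000e-03  3.091e+00] open 0.0918 F [ 0.5 -0.7  0.2] q6 -1.57
[0.565, 0.062, 0.09, 3.093] [-0.0823  0.0133  0.1133] twist -0.002
[0.565, 0.062, 0.01, 3.093] [-0.0824  0.0133  0.1933] twist -0.002
bench -0.0005859382905255019 0.0006759268804168539
t1 [559.7, 175.0, 200.3, 34.1, 179.6, 25.6, 34.9, 42.7]
t2 [565.2, 62.1, 200.8, 34.2, 177.2, 25.4, 34.7, 42.2]
c1 foot [556.3, 367.4, 234.7, 191.2, 1.7, 4.2, 6.7, 11.2] hi [481.3, 358.7, 152.2, 33.6, 83.7, 53.6, 67.1, 130.1]
c1 25-44 [552.0, 331.6, 175.1, 121.3, 171.2, 26.2, 34.2, 42.1]
c2 foot [570.2, -354.7, 234.0, 233.2, 90.9, 4.2, 6.6, 11.1] hi [495.3, -334.3, 163.2, 33.0, 92.7, 50.7, 71.0, 124.8]
c2 25-44 [569.9, -328.5, 177.2, 160.2, 3.3, 26.4, 35.0, 42.8]
stand [481.3, -112.9, 61.3, 60.4, 85.0, 84.0, 89.2, 92.4]
screw/blk [542.4, -121.3, 225.5, 121.7, 0.4, 3.6, 11.1, 28.2]
drv [481.1, -112.2, 27.4, 26.2, 114.4, 179.1, 187.4, 194.5]
brass 416.4391371340524 193.24653312788905 649 [ 0.61374162 -0.1298123   0.027     ]
top 309 [549.7, 15.5, 200.2, 34.0, 177.6, 25.4, 33.6, 41.2]
scene 1015 [550.9, 16.0, 205.5, 36.1, 177.8, 24.7, 34.4, 39.5]
```

Clamp 1's bolt is home (nut y 39 mm). Tube 2 has been knocked to (0.550, 0.0157), yaw 3.10, so I go there.

Request:
step_arm(plan=[[-1,-0.05,-0.02,0.04,-0.01],[-1,-0.0665,-0.034,0.1,-0.01],[-1,-0.0665,-0.034,0.15,-0.01],[-1,-0.0665,-0.034,0.15,-0.01],[-1,-0.0665,-0.034,0.18,-0.01],[-1,-0.0665,-0.034,0.194,-0.01],[-1,-0.0665,-0.034,0.194,-0.01],[-1,-0.0665,-0.034,0.194,-0.01],[1,-0.0665,-0.034,0.194,-0.01],[1,-0.0665,-0.034,0.194,-0.01],[1,-0.0665,-0.034,0.194,-0.01],[1,-0.0665,-0.034,0.194,-0.01],[1,-0.0665,-0.034,0.194,-0.01],[1,-0.0665,-0.034,0.194,-0.01],[1,-0.0665,-0.034,0.194,-0.01],[1,-0.0665,-0.034,0.194,-0.01],[1,-0.0665,-0.034,0.194,-0.01]], grip_force=30)

```text
time: 17.9
tool_pos: [0.5475, 0.0158, 0.0097]
tool_rot: [3.142, -0.0, 3.102]
contact_force: [-0.0, -0.4, 0.0]
opening: 0.0334
grip_force: 30.0
```

```bash
python3 go.py .55 .0157 .25 3.101 .5717 -.3441 .25 3.208; python3 cl.py 2 0 0 -75 -110
```

```text
t 17.9 tcp [0.5475 0.0158 0.0097] [ 3.142 -0.     3.102] open 0.0334 F [-0.  -0.4  0. ] q6 -1.64
[0.55, 0.0157, 0.25, 3.101] [-0.0025  0.     -0.2403] twist 0.001
[0.5717, -0.3441, 0.25, 3.208] [-0.0386 -0.3586 -0.2403] twist -0.106
[0.0, 0.0] 0.5717 -0.3441 yaw 0.0665
[-75.0, -110.0] 0.5042 -0.4588 yaw 0.0665
```

Request:
step_arm(plan=[[1,0,0,-0.05,0],[1,0,0,-0.11,0],[1,0,0,-0.17,0],[1,0,0,-0.23,0],[1,0,0,-0.245,0],[1,0,0,-0.245,0],[1,-0.01,-0.06,-0.245,-0.05],[1,-0.02,-0.12,-0.245,-0.106],[1,-0.03,-0.18,-0.245,-0.106],[1,-0.035,-0.24,-0.245,-0.106],[1,-0.0386,-0.3,-0.245,-0.106],[1,-0.0386,-0.3586,-0.245,-0.106],[1,-0.0386,-0.3586,-0.245,-0.106],[1,-0.0386,-0.3586,-0.245,-0.106],[1,-0.0386,-0.3586,-0.2,-0.106],[1,-0.0386,-0.3586,-0.15,-0.106],[1,-0.0386,-0.3586,-0.1,-0.106],[1,-0.0386,-0.3586,-0.1,-0.106],[1,-0.0386,-0.3586,-0.1,-0.106]])

```text
time: 20.27
tool_pos: [0.573, -0.3436, 0.1117]
tool_rot: [-3.14, 0.002, -3.074]
contact_force: [-0.7, -0.4, -1.3]
opening: 0.0334
grip_force: 30.0
```

```bash
python3 go.py .5695 -.3442 .055 3.208 .5695 -.3442 .032 3.208
```

```text
t 20.27 tcp [ 0.573  -0.3436  0.1117] [-3.140e+00  2.000e-03 -3.074e+00] open 0.0334 F [-0.7 -0.4 -1.3] q6 -2.29
[0.5695, -0.3442, 0.055, 3.208] [ 0.0036 -0.0003  0.0567] twist 0.001
[0.5695, -0.3442, 0.032, 3.208] [ 0.0037 -0.0002  0.0797] twist 0.001
```

Request:
step_arm(plan=[[1,0.003,0,0.04,0],[1,0.003,0,0.06,0],[1,0.003,0,0.07,0],[1,0.003,0,0.077,0],[1,0.003,0,0.078,0],[1,0.003,0,0.078,0],[-1,0.003,0,0.078,0],[-1,0.003,0,0.078,0],[-1,0.003,0,0.078,0],[-1,0.003,0,0.078,0],[-1,0.003,0,0.02,0],[-1,0.003,0,-0.04,0],[-1,0.003,0,-0.09,0],[-1,0.003,0,-0.1,0],[-1,0.003,0,-0.1,0]])

```text
time: 22.15
tool_pos: [0.5688, -0.3442, 0.2098]
tool_rot: [-3.141, 0.001, -3.075]
contact_force: [-1.4, 0.1, -0.7]
opening: 0.0921
grip_force: 0.0
```

```bash
python3 tube.py 2 d; python3 go.py .5042 -.4588 .2 1.637 .5042 -.4588 .10 1.637
```

```text
top tube x -0.017 0.1 y 0.0157 slope -0.634 ztop 0.0493
top nut med [-0.09   0.109  0.59 ] 305
scene tube x -0.101 0.104 y 0.0002 slope -0.004 ztop 0.0586
scene cap ymin/max -0.064 0.018 z [0.051 0.058 0.126]
scene nut med [-0.093  0.105  0.571] 1016
t 22.25 tcp [ 0.5681 -0.3437  0.2076] [ 3.139e+00 -3.000e-03 -3.075e+00] open 0.0916 F [ 0.7  0.3 -0.4] q6 -2.3
[0.5042, -0.4588, 0.2, 1.637] [ 0.0713 -0.1107  0.0075] twist 1.571
[0.5042, -0.4588, 0.1, 1.637] [ 0.0711 -0.1109  0.1075] twist 1.571
```

Tube 2 is seated (x +1.5 mm, y 0, top 58.6 mm). Now I move to the cap of clamp 2.

Request:
step_arm(plan=[[1,0.02,-0.05,0,0.18],[1,0.05,-0.1,0,0.36],[1,0.071,-0.111,0,0.54],[1,0.071,-0.111,0,0.72],[1,0.071,-0.111,0,0.9],[1,0.071,-0.111,0,1.08],[1,0.071,-0.111,0,1.26],[1,0.071,-0.111,0,1.44],[1,0.071,-0.111,0,1.571],[1,0.071,-0.111,0.05,1.571],[1,0.071,-0.111,0.105,1.571],[1,0.071,-0.111,0.105,1.571],[1,0.071,-0.111,0.105,1.571]], grip_force=10)

```text
time: 23.88
tool_pos: [0.5057, -0.4602, 0.1057]
tool_rot: [3.141, 0.001, 1.637]
contact_force: [-0.2, 0.5, 0.5]
opening: 0.0007
grip_force: 0.0
```

```bash
python3 go.py .5042 -.4588 .104 1.637
```

```text
t 23.88 tcp [ 0.5057 -0.4602  0.1057] [3.141e+00 1.000e-03 1.637e+00] open 0.0007 F [-0.2  0.5  0.5] q6 -0.92
[0.5042, -0.4588, 0.104, 1.637] [ 0.0015 -0.0014  0.0017] twist -0.0
```

Request:
step_arm(plan=[[1,0.03,-0.0015,0.006,0],[1,0.048,-0.0015,0.006,0],[1,0.059,-0.0015,0.003,0],[1,0.071,-0.0015,0,0],[1,0.079,-0.0015,0.001,0],[1,0.087,-0.0015,0.004,0],[1,0.095,-0.0015,0.008,0],[1,0.103,-0.0015,0.012,0],[1,0.109,-0.0015,0.018,0],[1,0.115,-0.0015,0.024,0],[1,0.12,-0.0015,0.032,0],[1,0.124,-0.0015,0.038,0],[1,0.124,-0.0015,0.0395,0],[1,0.124,-0.0015,0.0395,0]])

```text
time: 25.62
tool_pos: [0.4957, -0.3366, 0.0669]
tool_rot: [3.141, 0.001, 1.637]
contact_force: [-4.2, 3.4, 15.5]
opening: 0.0005
grip_force: 8.1
```

Request:
step_arm(plan=[[1,0,0,-0.04,0],[1,0.02,0,-0.09,0],[1,0.08,0,-0.09,0],[1,0.118,0,-0.09,0],[1,0.118,0,-0.09,0],[1,0.118,0,-0.04,0],[1,0.118,0,0.022,0],[1,0.118,0,0.022,0],[1,0.118,0,0.022,0]])

```text
time: 26.75
tool_pos: [0.4888, -0.2196, 0.0446]
tool_rot: [3.14, 0.001, 1.636]
contact_force: [0.4, 0.2, 0.6]
opening: 0.0002
grip_force: 0.0
```

```bash
python3 cl.py 2 -75 118 -75 90 -75 80 -75 57;python3 tube.py 2 e
```

```text
[-75.0, 118.0] 0.489 -0.2313 yaw 0.0665
[-75.0, 90.0] 0.4909 -0.2593 yaw 0.0665
[-75.0, 80.0] 0.4915 -0.2693 yaw 0.0665
[-75.0, 57.0] 0.4931 -0.2922 yaw 0.0665
top tube x -0.097 0.101 y 0.0025 slope 0.067 ztop 0.0602
top cap ymin/max -0.041 -0.021 z [0.06  0.067 0.072]
top nut med [-0.081  0.098  0.401] 518
scene tube x -0.105 0.104 y 0.0002 slope -0.005 ztop 0.0591
scene cap ymin/max -0.039 0.035 z [0.054 0.067 0.07 ]
scene nut med [-0.064  0.098  0.347] 2528
```

Request:
step_arm(plan=[[1,-0.015,0,0.004,0],[1,-0.025,0,0.003,0],[1,-0.035,0,-0.001,0],[1,-0.043,0,-0.007,0],[1,-0.051,0,-0.014,0],[1,-0.059,0,-0.021,0],[1,-0.066,0,-0.026,0],[1,-0.071,0,-0.029,0],[1,-0.074,0,-0.029,0],[1,-0.075,0,-0.029,0],[1,-0.076,0,-0.029,0],[1,-0.076,0,-0.029,0]])

```text
time: 28.35
tool_pos: [0.4925, -0.2938, 0.0719]
tool_rot: [-3.141, -0.001, 1.637]
contact_force: [-1.6, 2.4, -0.8]
opening: 0.0004
grip_force: 1.0
```

Request:
step_arm(plan=[[-1,0.03,0,0,0],[-1,0.04,0,-0.05,0],[-1,0.04,0,-0.1,0],[-1,0.04,0,-0.16,0],[-1,0.04,0,-0.2,0],[-1,0.04,0,-0.2,0]])

```text
time: 29.1
tool_pos: [0.4915, -0.2553, 0.2759]
tool_rot: [3.135, 0.005, 1.637]
contact_force: [0.8, 0.1, -0.9]
opening: 0.0558
grip_force: 0.0
```

```bash
python3 go.py
cat > drv.py <<'E'
import io,contextlib
with contextlib.redirect_stdout(io.StringIO()):
    from m import *
for n in('top','scene'):
    c=snap(n,'f_%s.png'%n);W=pts(c)
    q=W[(abs(W[...,0]-.481)<.05)&(abs(W[...,1]+.112)<.05)]
    for nm,z0,z1 in(('top',.18,.2),('handle',.105,.2),('stand',.08,.094)):
        k=q[(q[:,2]>z0)&(q[:,2]<z1)];print(n,nm,len(k),rect(k) if len(k)>10 else 0)
E
python3 tube.py 2; python3 drv.py
```

```text
t 29.1 tcp [ 0.4915 -0.2553  0.2759] [3.135 0.005 1.637] open 0.0558 F [ 0.8  0.1 -0.9] q6 -0.68
top tube x 0.036 0.1 y 0.0172 slope 0.237 ztop 0.0465
top nut med [-0.081  0.087  0.633] 1396
scene tube x -0.1 0.103 y 0.0001 slope -0.004 ztop 0.059
scene cap ymin/max -0.039 0.035 z [0.055 0.067 0.079]
scene nut med [-0.062  0.069  0.555] 4666
top top 111 [481.2, -112.5, 27.0, 25.5, 112.8, 182.7, 187.4, 192.5]
top handle 166 [481.0, -112.4, 27.2, 26.0, 115.4, 118.8, 185.2, 191.9]
top stand 286 [480.9, -112.3, 61.2, 60.2, 85.2, 83.0, 89.0, 93.5]
scene top 138 [483.6, -111.2, 29.1, 27.2, 26.0, 181.5, 188.0, 191.1]
scene handle 541 [482.3, -111.7, 32.3, 30.4, 31.8, 110.4, 155.5, 189.9]
scene stand 372 [481.5, -111.0, 68.4, 60.5, 174.4, 82.2, 90.0, 93.2]tube.py:11: RankWarning: Polyfit may be poorly conditioned
  q=W[m];b=q[abs(q[:,0])<.06];p=np.polyfit(b[:,0],b[:,1],1)
```

```bash
python3 go.py .481 -.1122 .25 1.99 .481 -.1122 .131 1.99
python3 - <<'E'
import cv2,io,contextlib
a=cv2.imread('pics/f_scene.png');cv2.imwrite('pics/crop5.png',cv2.resize(a[270:390,70:190],(540,540),interpolation=2))
from tube import *
c=snap('scene');W=loc(pts(c),*C['2']);q=W[(abs(W[...,0]+.075)<.025)&(W[...,1]>.02)&(W[...,1]<.1)&(W[...,2]>.073)&(W[...,2]<.1)];print(len(q),np.median(q,0),q.min(0),q.max(0))
E
```

```text
t 29.3 tcp [ 0.4896 -0.2539  0.2705] [-3.139e+00 -2.000e-03  1.637e+00] open 0.0719 F [ 1.  -0.3 -0.3] q6 -0.68
[0.481, -0.1122, 0.25, 1.99] [0.1419 0.0008 0.0208] twist -0.353
[0.481, -0.1122, 0.131, 1.99] [0.1417 0.0011 0.1398] twist -0.353
127 [-0.06923894  0.03902466  0.08560103] [-0.09176136  0.03145839  0.07303635] [-0.05488612  0.04781949  0.08995034]
```

View pics/crop5.png

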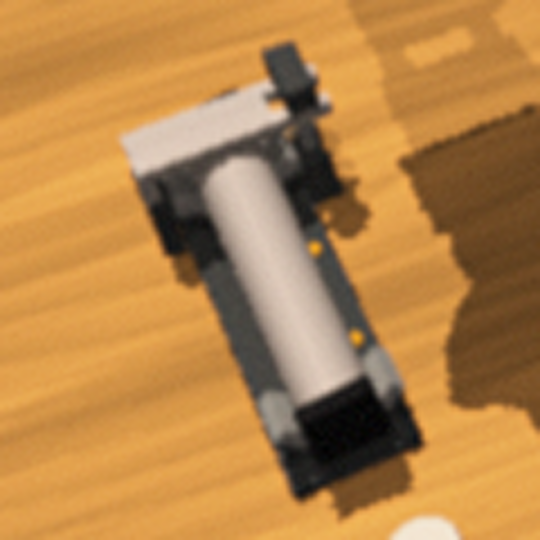

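The crop shows clamp 2 with the cap shut and the nut (290,75) standing upright over the fork; it measures y 39 mm, the same as clamp 1, so it is home. Next, the screwdriver.

Request:
step_arm(plan=[[-1,0.05,0,0,-0.12],[-1,0.1,0.001,0,-0.24],[-1,0.1418,0.001,0,-0.353],[-1,0.1418,0.001,0,-0.353],[-1,0.1418,0.001,0,-0.353],[-1,0.1418,0.001,0.05,-0.353],[-1,0.1418,0.001,0.07,-0.353],[-1,0.1418,0.001,0.07,-0.353],[-1,0.1418,0.001,0.07,-0.353]], grip_force=20)

```text
time: 30.48
tool_pos: [0.4824, -0.1136, 0.2029]
tool_rot: [3.141, 0.001, 1.988]
contact_force: [-0.1, 0.1, -0.3]
opening: 0.0917
grip_force: 0.0
```

```bash
python3 go.py .481 -.1122 .131 1.99
```

```text
t 30.48 tcp [ 0.4824 -0.1136  0.2029] [3.141e+00 1.000e-03 1.988e+00] open 0.0917 F [-0.1  0.1 -0.3] q6 -0.8
[0.481, -0.1122, 0.131, 1.99] [ 0.0019 -0.0008  0.0719] twist -0.002
```

Request:
step_arm(plan=[[-1,0.0015,-0.0005,0.04,0],[-1,0.0015,-0.0005,0.07,0],[-1,0.0015,-0.0005,0.072,0],[-1,0.0015,-0.0005,0.072,0],[1,0.0015,-0.0005,0.072,0],[1,0.0015,-0.0005,0.072,0],[1,0.0015,-0.0005,0.072,0],[1,0.0015,-0.0005,0.072,0],[1,0.0015,-0.0005,0.072,0],[1,0.0015,-0.0005,0.072,0],[1,0.0015,-0.0005,0.072,0],[1,0.0015,-0.0005,0.072,0],[1,0.0015,-0.0005,0.072,0],[1,0.0015,-0.0005,0.072,0]], grip_force=30)

```text
time: 32.22
tool_pos: [0.4807, -0.1115, 0.1301]
tool_rot: [-3.141, -0.0, 1.99]
contact_force: [0.4, 0.2, -0.7]
opening: 0.0259
grip_force: 30.0
```

Request:
step_arm(plan=[[1,0,0,-0.03,0],[1,0,0,-0.07,0],[1,0,0,-0.11,0],[1,0,0,-0.15,0],[1,0,0,-0.15,0],[1,0,0,-0.15,0],[1,0,0,-0.15,0]])

```text
time: 33.1
tool_pos: [0.4801, -0.1112, 0.2786]
tool_rot: [-3.14, -0.002, 1.99]
contact_force: [-0.2, 0.0, -2.4]
opening: 0.026
grip_force: 30.0
```

```bash
python3 go.py .591 -.1215 .26 1.99
python3 - <<'E'
from h import *
c=snap('scene','g.png');
from cell import observe
o=observe();p=o['tool_pos'];u,v=map(int,proj(c,p-[0,0,.08]));print(u,v)
a=c['img'][v-60:v+60,u-60:u+60];cv2.imwrite('pics/crop6.png',cv2.resize(a,(600,600),interpolation=2)[:,:,::-1])
E
```

```text
t 33.1 tcp [ 0.4801 -0.1112  0.2786] [-3.14e+00 -2.00e-03  1.99e+00] open 0.026 F [-0.2  0.  -2.4] q6 -0.8
[0.591, -0.1215, 0.26, 1.99] [-0.0545  0.0972  0.0183] twist -0.0
214 212
```

View pics/crop6.png

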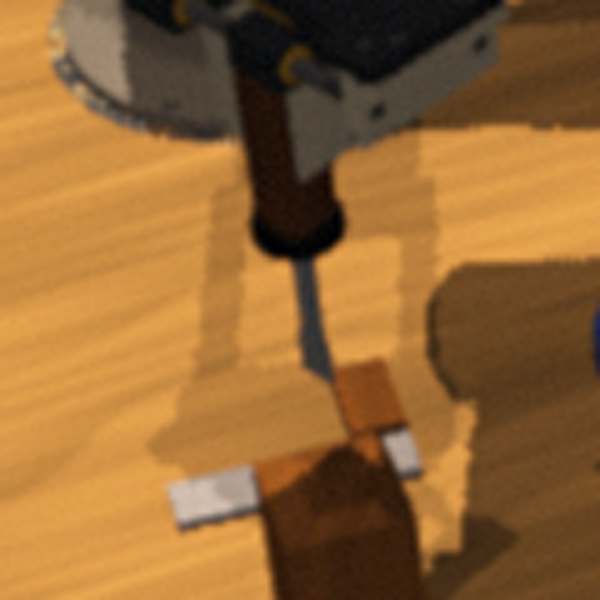

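The crop shows the blade below the collar at (318,330), its tip edge falling to the right. That suggests the blade's width lies along the tool's y (world yaw about 0.42). I check this with the depth points and measure the slot.

Run:
```python
from h import *
for n in('scene','top'):
    c=snap(n,'h_%s.png'%n);W=pts(c)
    p=observe()['tool_pos']
    if n=='scene':
        q=W[(np.hypot(W[...,0]-p[0],W[...,1]-p[1])<.03)&(W[...,2]>.112)&(W[...,2]<.24)]
        for z0,z1 in((.112,.14),(.14,.16),(.16,.19),(.2,.22)):
            k=q[(q[:,2]>z0)&(q[:,2]<z1)]
            if len(k)>3:
                d=k[:,:2]-k[:,:2].mean(0);w,V=np.linalg.eigh(d.T@d/len(k));print(z0,len(k),k.mean(0).round(4),'sd',np.sqrt(w).round(4),'dir',np.arctan(V[1,1]/V[0,1]).round(2))
        print('zmin',q[:,2].min())
        u0,v0=map(int,proj(c,[.591,-.1215,.027]))
        vv,uu=np.mgrid[v0-14:v0+14,u0-14:u0+14]
    for n2 in [n]:
        u0,v0=map(int,proj(c,[.591,-.1215,.027]));r=16
        # rectified patch of screw head at z=.027, 0.25mm/px, world x up, world y left
        s=.0002;g=np.array([[proj(c,[.591+(100-i)*s,-.1215+(100-j)*s,.027]) for j in range(200)] for i in range(200)],np.float32)
        im=cv2.remap(c['img'],g[...,0],g[...,1],cv2.INTER_CUBIC);cv2.imwrite('pics/slot_%s.png'%n,cv2.resize(im,(400,400))[:,:,::-1])
a=[cv2.imread('pics/slot_%s.png'%n) for n in('top','scene')];cv2.imwrite('pics/crop7.png',np.hstack(a))
```

```text
0.16 58 [ 0.4833 -0.1103  0.1747] sd [0.0018 0.0051] dir 0.47
0.2 37 [ 0.4838 -0.1111  0.2091] sd [0.0022 0.0029] dir 1.36
zmin 0.15789318589338136
```

View pics/crop7.png

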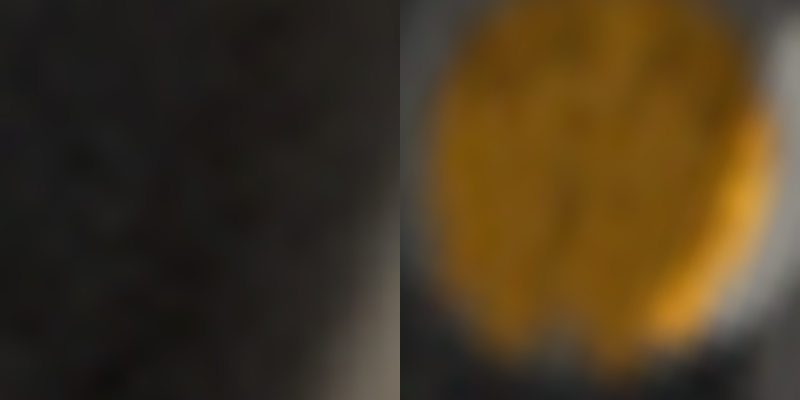

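The head is in shadow now, so I rectify the first images instead.

Run:
```python
from h import *
import pickle
d=pickle.load(open('c1.pkl','rb'));o=[]
for n in('top','scene'):
    c=d[n];s=.0002;cen=np.array([.591,-.1215])
    g=np.array([[proj(c,[cen[0]+(100-i)*s,cen[1]+(100-j)*s,.027]) for j in range(200)] for i in range(200)],np.float32)
    im=cv2.remap(c['img'],g[...,0],g[...,1],cv2.INTER_CUBIC);o.append(cv2.resize(im,(400,400)))
    hsv=cv2.cvtColor(im,cv2.COLOR_RGB2HSV);m=cv2.inRange(hsv,(14,110,60),(34,255,255));
    cn=max(cv2.findContours(m,0,2)[0],key=cv2.contourArea);(x,y),r=cv2.minEnclosingCircle(cn);e=cv2.fitEllipse(cn)
    print(n,'ellipse centre',cen+(100-np.array([e[0][1],e[0][0]]))*s,'axes mm',np.array(e[1])*.2)
    # slot angle: darkest line through centre
    G=cv2.GaussianBlur(im.astype(float).sum(2),(0,0),4);best=[]
    for a in np.arange(-.5,.51,.05):
        for off in range(-12,13,2):
            t=np.arange(-50,51,2);X=e[0][0]+off*np.cos(a)-t*np.sin(-a)*-1;  # line dir: yaw a: world x up, y left
            X=e[0][0]-t*np.sin(a)+off*np.cos(a);Y=e[0][1]-t*np.cos(a)-off*np.sin(a)
            best.append((G[Y.astype(int).clip(0,199),X.astype(int).clip(0,199)].mean(),round(a,2),off*.2))
    best.sort();print(best[:6])
cv2.imwrite('pics/crop8.png',np.hstack(o)[:,:,::-1])
```

```text
top ellipse centre [ 0.5891938 -0.1218347] axes mm [31.88686218 32.15687256]
[(np.float64(337.3995495537501), np.float64(-0.25), 2.4000000000000004), (np.float64(337.4165367618567), np.float64(-0.2), 2.4000000000000004), (np.float64(337.58107262188923), np.float64(-0.3), 2.4000000000000004), (np.float64(337.6873016567621), np.float64(-0.15), 2.4000000000000004), (np.float64(338.10782019433015), np.float64(-0.35), 2.4000000000000004), (np.float64(338.19322566779226), np.float64(-0.2), 2.0)]
scene ellipse centre [ 0.59421323 -0.12081696] axes mm [34.66966858 41.29873352]
[(np.float64(365.15816734862676), np.float64(-0.15), -2.4000000000000004), (np.float64(365.36754694701494), np.float64(-0.1), -2.4000000000000004), (np.float64(365.75867796160867), np.float64(-0.15), -2.0), (np.float64(365.98638897424274), np.float64(-0.2), -2.4000000000000004), (np.float64(366.1017997268338), np.float64(-0.2), -2.0), (np.float64(366.3368234756543), np.float64(-0.1), -2.0)]
```

View pics/crop8.png

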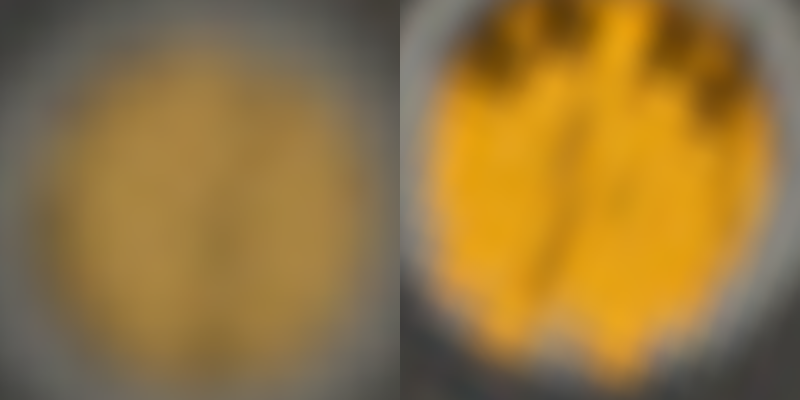

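The slot leans right in both rectified views, at yaw about −0.16. The head centre is at about (0.590, −0.1218). I carry the driver over the screw with its blade along the slot.

```bash
python3 go.py .590 -.1213 .20 1.411
```

```text
t 33.25 tcp [ 0.4805 -0.1114  0.2793] [-3.14e+00 -1.00e-03  1.99e+00] open 0.0261 F [-1.2 -0.8 -1.1] q6 -0.8
[0.59, -0.1213, 0.2, 1.411] [-0.0537  0.0961  0.0791] twist 0.579
```

Request:
step_arm(plan=[[1,-0.027,0.048,0,0.15],[1,-0.0537,0.0961,0,0.3],[1,-0.0537,0.0961,0,0.45],[1,-0.0537,0.0961,0,0.579],[1,-0.0537,0.0961,0,0.579],[1,-0.0537,0.0961,0.05,0.579],[1,-0.0537,0.0961,0.09,0.579],[1,-0.0537,0.0961,0.115,0.579],[1,-0.0537,0.0961,0.115,0.579],[1,-0.0537,0.0961,0.115,0.579],[1,-0.0537,0.0961,0.115,0.579]], grip_force=45)

```text
time: 34.62
tool_pos: [0.5912, -0.1217, 0.1668]
tool_rot: [3.139, 0.0, 1.411]
contact_force: [0.5, 0.8, -1.7]
opening: 0.0255
grip_force: 45.0
```

```bash
python3 go.py .590 -.1213 .144 1.411
python3 - <<'E'
from h import *
c=snap('scene','k.png');u,v=map(int,proj(c,[.59,-.1215,.04]));a=c['img'][v-40:v+30,u-35:u+35]
cv2.imwrite('pics/crop9.png',cv2.resize(a,(560,560),interpolation=2)[:,:,::-1])
E
```

```text
t 34.62 tcp [ 0.5912 -0.1217  0.1668] [3.139 0.    1.411] open 0.0255 F [ 0.5  0.8 -1.7] q6 -0.17
[0.59, -0.1213, 0.144, 1.411] [ 0.0002 -0.0013  0.0228] twist 0.0
```

View pics/crop9.png

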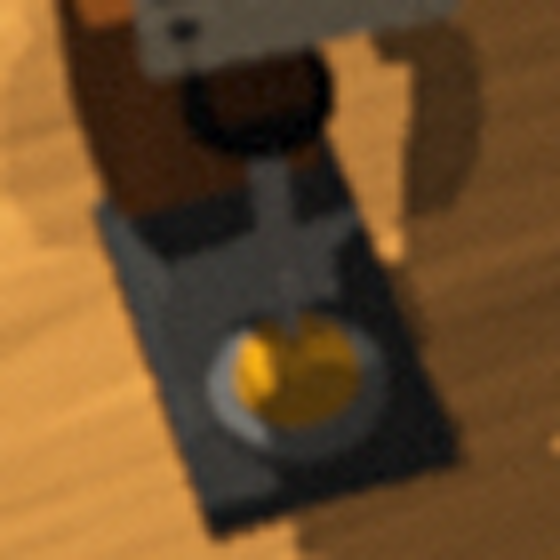

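The crop shows the blade (290,300) hanging just above the brass head (297,370), roughly in line. Next I lower it slowly.

Request:
step_arm(plan=[[1,0,-0.001,0.01,0],[1,0,-0.001,0.015,0],[1,0,-0.001,0.019,0],[1,0,-0.001,0.022,0],[1,0,-0.001,0.022,0],[1,0,-0.001,0.022,0]])

```text
time: 35.42
tool_pos: [0.5896, -0.1213, 0.1434]
tool_rot: [3.141, -0.0, 1.411]
contact_force: [0.5, 0.3, -0.9]
opening: 0.0261
grip_force: 45.0
```

Request:
step_arm(plan=[[1,0,0,0.002,0],[1,0,0,0.002,0.1],[1,0,0,0.002,0.2],[1,0,0,0.002,0.3],[1,0,0,0.002,0.3]])

```text
time: 36.05
tool_pos: [0.5898, -0.121, 0.1412]
tool_rot: [3.141, -0.001, 1.112]
contact_force: [1.9, 1.1, -2.5]
opening: 0.0259
grip_force: 45.0
```

```bash
python3 -c "
from cell import observe;o=observe();print(o['torque'].round(3),o['tool_pos'],o['tool_rot'],o['contact_force'].round(1))"
```

```text
[ 0.347 -0.388  0.127] [ 0.58982274 -0.12098451  0.14123994] [ 3.14089479e+00 -9.01221487e-04  1.11178630e+00] [ 1.9  1.1 -2.5]
```

The torque is 0.127 N m, so the blade is engaged and the screw is turning. I continue.

Request:
step_arm(plan=[[1,0,0,0,0.1],[1,0,0,0,0.2],[1,0,0,0,0.3],[1,0,0,0,0.4],[1,0,0,0,0.5],[1,0,0,0,0.6],[1,0,0,0,0.7],[1,0,0,0,0.8],[1,0,0,0,0.85],[1,0,0,0,0.85]])

```text
time: 37.3
tool_pos: [0.5911, -0.1212, 0.1414]
tool_rot: [3.14, -0.004, 0.263]
contact_force: [4.9, 0.9, -5.1]
opening: 0.0257
grip_force: 45.0
```

```bash
python3 -c "
from cell import observe;o=observe();print(o['torque'].round(3),o['tool_pos'],o['tool_rot'],o['contact_force'].round(1))"
```

```text
[ 0.2   -1.339  0.097] [ 0.59105924 -0.12124858  0.14136141] [ 3.140418   -0.00385483  0.262723  ] [ 4.9  0.9 -5.1]
```

Request:
step_arm(plan=[[1,0,0,0,0.08],[1,0,0,0,0.16],[1,0,0,0,0.2],[1,0,0,0,0.2]])

```text
time: 37.8
tool_pos: [0.5913, -0.1214, 0.1414]
tool_rot: [3.141, -0.005, 0.063]
contact_force: [6.3, 0.1, -6.1]
opening: 0.0257
grip_force: 45.0
```

```bash
python3 -c "
from cell import observe;o=observe();print(o['torque'].round(3),o['tool_pos'],o['tool_rot'],o['contact_force'].round(1))"
```

```text
[ 0.07  -1.506  0.163] [ 0.59130915 -0.12144718  0.14140362] [ 3.14072521 -0.00461598  0.06286729] [ 6.3  0.1 -6.1]
```

Request:
step_arm(plan=[[1,0,0,0,0.06],[1,0,0,0,0.12],[1,0,0,0,0.12]])

```text
time: 38.17
tool_pos: [0.5913, -0.1216, 0.1414]
tool_rot: [3.141, -0.005, -0.057]
contact_force: [6.1, 0.4, -5.3]
opening: 0.0259
grip_force: 45.0
```

```bash
python3 -c "
from cell import observe;o=observe();print(o['torque'].round(3),o['tool_pos'],o['tool_rot'],o['contact_force'].round(1))"
```

```text
[-0.072 -1.52   0.395] [ 0.59127427 -0.12158227  0.14136668] [ 3.14087447 -0.00457217 -0.05670117] [ 6.1  0.4 -5.3]
```

Torque rose to 0.395 N m, so the screw is at its stop. I relax the twist, lift out and return to the stand.

Request:
step_arm(plan=[[1,0,0,0,-0.1],[1,0,0,0,-0.1],[1,0,0,-0.02,-0.1],[1,0,0,-0.06,-0.1],[1,0,0,-0.11,-0.1],[1,0,0,-0.145,-0.1],[1,0,0,-0.145,-0.28],[1,0,0,-0.145,-0.46],[1,0,0,-0.145,-0.64],[1,0,0,-0.145,-0.82],[1,0,0,-0.145,-1.0],[1,0,0,-0.145,-1.18],[1,0,0,-0.145,-1.36],[1,0,0,-0.145,-1.54],[1,0,0,-0.145,-1.72],[1,0,0,-0.145,-1.9],[1,0,0,-0.145,-2.046],[1,0,0,-0.145,-2.046],[1,0,0,-0.145,-2.046]])

```text
time: 40.55
tool_pos: [0.5893, -0.1213, 0.2862]
tool_rot: [-3.141, -0.0, 1.985]
contact_force: [0.2, 1.0, -0.6]
opening: 0.0255
grip_force: 45.0
```

```bash
python3 go.py .4807 -.1115 .282 1.99;  python3 - <<'E'
from h import *
c=snap('scene','l.png');p=observe()['tool_pos'];W=pts(c)
q=W[(np.hypot(W[...,0]-p[0],W[...,1]-p[1])<.03)&(W[...,2]>p[2]-.125)&(W[...,2]<p[2]-.045)]
for z in(-.105,-.085,-.065):
    k=q[abs(q[:,2]-p[2]-z)<.01];print(z,len(k),(k.mean(0)-p).round(4))
u,v=map(int,proj(c,p-[0,0,.06]));a=c['img'][v-40:v+110,u-75:u+75]
cv2.imwrite('pics/crop10.png',cv2.resize(a,(600,600),interpolation=2)[:,:,::-1])
E
```

```text
t 40.55 tcp [ 0.5893 -0.1213  0.2862] [-3.141 -0.     1.985] open 0.0255 F [ 0.2  1.  -0.6] q6 -0.74
[0.4807, -0.1115, 0.282, 1.99] [ 0.0527 -0.0955  0.0042] twist -0.005
-0.105 44 [ 0.0021  0.0016 -0.1052]
-0.085 38 [ 0.004   0.0011 -0.0844]
-0.065 36 [ 0.0036  0.001  -0.0651]
```

View pics/crop10.png

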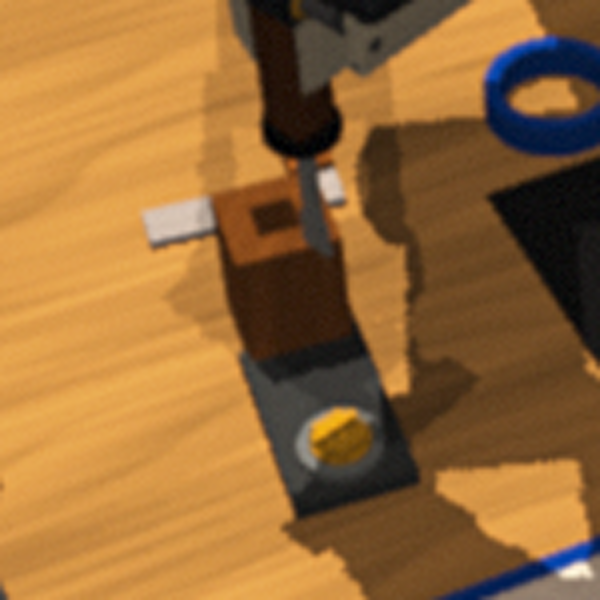

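The crop shows the screw slot turned sideways (340,437). The driver hangs straight (312,210) with its earlier offset, and the stand hole is at (275,215). Next I insert it.

Request:
step_arm(plan=[[1,0.026,-0.048,0,-0.005],[1,0.0527,-0.0955,0,-0.005],[1,0.0527,-0.0955,0.002,-0.005],[1,0.0527,-0.0955,0.002,-0.005],[1,0.0527,-0.0955,0.002,-0.005],[1,0.0527,-0.0955,0.04,-0.005],[1,0.0527,-0.0955,0.06,-0.005],[1,0.0527,-0.0955,0.075,-0.005],[1,0.0527,-0.0955,0.09,-0.005],[1,0.0527,-0.0955,0.1,-0.005]])

```text
time: 41.85
tool_pos: [0.4814, -0.1117, 0.1852]
tool_rot: [-3.141, -0.001, 1.992]
contact_force: [0.1, -0.3, -1.1]
opening: 0.0257
grip_force: 45.0
```

```bash
python3 go.py .4807 -.1115 .131 1.99
```

```text
t 41.85 tcp [ 0.4814 -0.1117  0.1852] [-3.141e+00 -1.000e-03  1.992e+00] open 0.0257 F [ 0.1 -0.3 -1.1] q6 -0.8
[0.4807, -0.1115, 0.131, 1.99] [ 0.0005 -0.0005  0.0542] twist 0.002
```

Request:
step_arm(plan=[[1,0,0,0.03,0],[1,0,0,0.045,0],[1,0,0,0.052,0],[1,0,0,0.053,0],[1,0,0,0.053,0],[1,0,0,0.053,0],[-1,0,0,0.053,0],[-1,0,0,0.053,0],[-1,0,0,0.053,0],[-1,0,0,0.053,0],[-1,0,0,0.053,0],[-1,0,0,0.02,0],[-1,0,0,-0.04,0],[-1,0,0,-0.09,0],[-1,-0.06,0,-0.1,0],[-1,-0.12,0,-0.1,0],[-1,-0.15,0.0,-0.1,0],[-1,-0.15,0.0,-0.1,0]])

```text
time: 44.1
tool_pos: [0.5422, -0.2504, 0.285]
tool_rot: [-3.141, -0.001, 1.989]
contact_force: [-0.9, -0.3, 0.0]
opening: 0.0919
grip_force: 0.0
```

```bash
python3 go.py; python3 drv.py; python3 tube.py 1; python3 tube.py 2; cp pics/f_scene.png pics/z_scene.png
```

```text
t 44.1 tcp [ 0.5422 -0.2504  0.285 ] [-3.141e+00 -1.000e-03  1.989e+00] open 0.0919 F [-0.9 -0.3  0. ] q6 -0.98
top top 115 [481.7, -110.9, 27.4, 25.8, 112.7, 182.3, 187.4, 193.4]
top handle 165 [481.6, -111.1, 27.4, 26.1, 113.3, 118.8, 185.3, 192.5]
top stand 281 [481.3, -112.2, 61.0, 60.8, 174.5, 82.9, 88.7, 93.4]
scene top 137 [483.1, -110.3, 28.3, 28.0, 115.6, 181.0, 187.9, 190.7]
scene handle 538 [484.1, -110.1, 29.9, 28.9, 25.6, 111.5, 156.4, 189.6]
scene stand 374 [483.4, -111.3, 64.5, 61.0, 174.5, 81.9, 90.1, 93.3]
top tube x -0.103 0.097 y -0.0002 slope -0.015 ztop 0.0596
top cap ymin/max -0.039 0.035 z [0.054 0.066 0.079]
top nut med [-0.075  0.039  0.084] 105
scene tube x -0.105 0.102 y -0.0043 slope -0.018 ztop 0.0598
scene cap ymin/max -0.038 0.035 z [0.054 0.068 0.078]
scene nut med [-0.065  0.039  0.08 ] 146
top cap ymin/max -0.038 0.034 z [0.061 0.062 0.082]
top nut med [-0.07   0.088  0.608] 2328
scene tube x -0.101 0.103 y -0.0 slope -0.001 ztop 0.0595
scene cap ymin/max -0.039 0.035 z [0.054 0.067 0.08 ]
scene nut med [-0.066  0.059  0.376] 1354
```

View pics/z_scene.png

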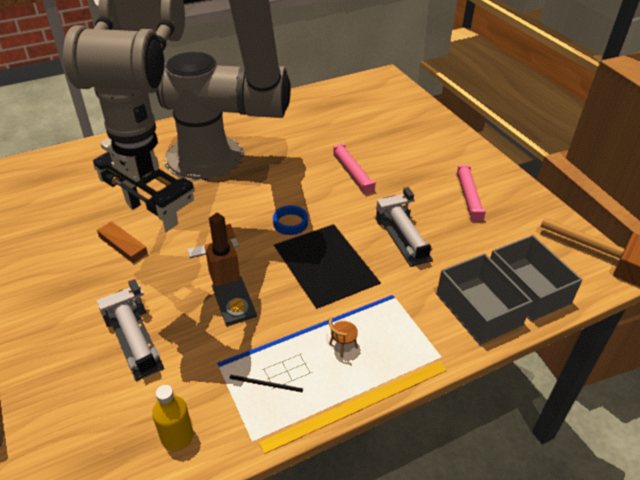

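The picture shows both tubes clamped (405,225) and (130,325) and the driver upright in its stand (219,245). The screw is turned (237,306), the chair is untouched (343,335), and the arm is clear. I hand in.

```bash
python3 -c "
from cell import *;print(hand_in())"
```

```text
the job is handed in; nothing more can be done
None
```

The job is handed in with both tubes clamped and bolted, the lock screw turned to its stop, the screwdriver upright in its stand and the chair untouched; the hand-in itself reported no verdict.

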